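# Set up a sample dish under the amber cover of the viewer

## Robot

A 6-joint arm with a two-finger parallel gripper is mounted at the origin on the work surface. World frame = base frame: x ahead of the robot, y to its left, z up, the work surface at z = 0. Lengths are in m, angles in rad, forces in N, time in s.
With the tool pointing down it reaches from about 0.35 to 0.975 m from the base axis. Payload 7.1 kg.
Tool frame: the origin (TCP) lies midway between the tips of the shut fingers; the grasp point (between the pads) lies 19 mm behind it; z points along the fingers, y is the line along which they close (so a half turn about z gives the same grasp; the last joint's range is limited). The gripper opens to 88 mm and grips with 3 to 60 N. Pads are 20 mm wide; open, the fingers measure 115 mm over their backs; the gripper's body (75 mm by 178 mm) begins 61 mm behind the grasp point.
Start: joints at [1.285, 0.423, 1.63, -0, 1.089, -0.019], TCP at [0.165, 0.603, 0.191] pointing down, gripper open.
Joint ranges: [-3, 3], [-0.9, 2.11], [0.09, 2.58], [-1.31, 4.45], [0.11, 2.69], [-2.54, 2.54]. Speed limits (rad/s): [2.39, 2.39, 3.01, 3.14, 3.14, 3.14].

## Interface

Orientations are given as a rotation vector (axis times angle).
In Python, from plant import robot, get_image, camera_info, close_job, models gives the robot as it stands.
- The arm moves only by the tool send_rows, never from a script. Its argument "increments" is a list of rows, each a list of 7 numbers: the shift along the tool's x, y, z in units of 25 mm (1.0 is 25 mm), then the turn, a rotation vector about the tool's x, y, z in units of 5 degrees (1.0 is 5 degrees), then the opening, from 0 (shut) to 1 (fully open). A call has 1 to 20 rows; each row shifts and turns the commanded pose from where the row before left it, along the tool's axes as they then stand; what a row does not reach is not made up. A row lasts 1/12 s, in which the tool goes at most 41.7 mm and 7.16 degrees, less where a joint would pass 70% of its speed; a pose out of reach is approached as far as the arm can. A call is refused whole if a number of a shift passes 1 or a number of a turn 1, either way. A call with a gripper value outside its range is refused whole. The fingers move at their own pace and stop on an object; "squeeze" is the grip in N (left out, the last holds). Time passes only in rows, so rows that do not move let the fingers close. It gives the time, the measured TCP pose, the force, the opening and the grip force at its end, in the units of the state.
- robot.observe(): the state, without advancing time (a new reading comes with each control period).
- get_image(name): name is "scene" or "top"; returns the picture (420x560x3 uint8, red, green, blue); there is no depth.
- camera_info(name): a dict with "fx", "fy", "cx", "cy" (pixels), "k1" (the pictures are not rectified: a ray, as slopes to the right and down, at radius r is drawn at 1 + k1 r^2 times it, then the intrinsics apply), "R" (3x3) and "t" (3): a world point X has camera coordinates R X + t. Camera axes: x right, y down, z forward; pixel columns grow to the right and rows downward; lengths in m; the calibration is good to about 2 mm. A picture is of the moment at which its call begins. camera_info takes no time and is no camera call.
- close_job(): hands the job in; it is judged then, once.
Trained networks look in the newest picture that a camera, given by its name, has taken for a name from the list of things; names that differ only in an ending like _2 or _b are one class to them, and where a whole thing is asked for, a point or a joint stands for the part that bears it (a point fixed in the world has none). Each returns a list of dicts, best first, with "confidence" (0 to 1); they miss things now and then, are a little off and sometimes report something else, mostly with a low value. They report only what shows in the picture. A call takes as long as a camera call. They do not tell look-alikes from the thing itself.
- models.search_frame(camera, name): "box" ([centre column, centre row, width, height] in pixels, round what is visible of it).
- models.cut_out(camera, name): "region" (420x560 bool, what is visible of it) and "box" ([centre column, centre row, width, height] in pixels, round what is visible of it).
The state is a dict: "t": time; "q": joint angles; "qd": joint speeds; "effort": joint torques, N m; "tcp_pos": TCP position; "eef_rot": TCP orientation; "wrist_force": force on the tool from outside, world axes, zero at the start; "moment": the same for the moment, N m; "width": finger opening in m; "grasp_force": force on a finger pad.
Only numpy, scipy, OpenCV 4.12 (cv2) and the standard library are available. Lean on these libraries where they do the work, as an engineer would, in place of code of your own. Each camera call takes 0.05 s, during which the arm holds its last target. There are 200 camera calls.

## Task

Gently set the green-lidded dish down inside the white ring on the blue-light viewer, keeping it level; then fold the viewer's amber cover down from upright to 45 degrees above the plate (the long red mark on its angle disc) and let go, never shutting it; last, with the cover set, throw the lamp supply's toggle fully over, away from the robot. Leave everything else where it stands.

Things in the scene. Friction and masses are not known exactly. Their poses are not given: they have to be found in the camera images.
- viewer: Fixed blue-light viewer: white box 250 x 240 x 50 mm with a blue plate on top (plate surface at 50 mm). Origin: centre of its underside; x runs from its front (robot side) to its hinged back edge, y to its left, z up; turned by some yaw. Low grey rails 18 mm high along its two sides (y = +-109 to +-119 mm) and a black ridge 17 mm above the plate under the hinge. On its left side at the hinge is a white 90 mm angle disc with ticks every 15 degrees, long red tick at 45.
- ring_mid (a point): Centre of the white ring painted on the blue plate, at plate height (50 mm), 12 mm in front of the viewer's origin; ring 96 mm inside diameter. Axes as the viewer.
- hinge_mid (a point): Middle of the cover's hinge line, 112 mm behind the viewer's origin and 70 mm above the table; the hinge line runs along the viewer's y. Axes as the viewer.
- cover_edge (a point): Middle of the cover's free edge, 185 mm from the hinge line. The cover is a stiff amber panel 220 mm wide, 5 mm thick, bordered at its free edge by a black grip bar 12 mm thick, 30 mm deep (the last 30 mm of the cover) and 224 mm wide; point on its mid-thickness. Site axes move with the cover: -x points from the hinge to the free edge, y along the hinge, z is the outer face's normal (up when closed).
- cover (a joint): Cover angle in rad: 0 = closed, level over the plate with the free edge to the front; 1.57 = upright; 45 degrees = 0.785. Starts 1.55 to 1.9. Stiff hinge (about 3 to 5 N at the free edge to move it): it stays where it is left. It can be pushed or pulled at the grip bar, from either face.
- supply: Fixed lamp supply, grey box 150 x 100 x 50 mm; origin: centre of its underside; x away from the robot, y left, z up; turned by some yaw. A toggle on a black block (70 x 50 x 25 mm) stands on its top; the toggle's pivot is 20 mm in front of the origin and 72 mm above the table.
- lamp (a joint): Toggle angle in rad: 0 to 0.1 at the start = off, leaning to the supply's -x (0.5 rad from upright); 1.0 = on, leaning to +x (stop). About 1.5 N at the tip moves it; it stays where it is left.
- lamp_tip (a point): Centre of the red ball (26 mm diameter) at the tip of the toggle's thin steel stalk, 50 mm from the pivot.
- mat: Fixed grey mat 200 x 190 x 4 mm; the three dishes stand on it. Origin: centre of its underside.
- dish_green: The dish to place: closed round dish, 55 mm diameter, 16 mm high, white bottom and green lid fixed together, 28 to 56 g. Origin: centre of its underside; z up.
- dish_orange: Same dish with an orange lid; leave alone.
- dish_blue: Same dish with a blue lid; leave alone.
- reagent: Amber bottle, 64 mm diameter, 150 mm high; leave alone. Origin: centre of its underside.
- slide_box: White slide box 100 x 180 x 34 mm; leave alone. Origin: centre of its underside.
- objective: Steel microscope objective standing up, 32 mm diameter, 50 mm high; leave alone. Origin: centre of its underside.
- beaker: Glass beaker, 70 mm rim diameter, 85 mm high; leave alone. Origin: centre of its underside.
- marker: Black marker pen lying down, 130 mm long, 14 mm thick; leave alone. Origin: its underside, middle of its length.
Mind the look-alikes: they are no part of the job. There is more than one size of the supply; the job needs the larger.

How it is judged:
On the way, in this order (a step that is already met when the one before it is completed fails the run):
1. the green dish stands inside the ring, let go, with the cover still up (horizontal distance between dish_green and ring_mid below 0.022 m and z of dish_green in the frame of ring_mid below 0.004 m and angle between dish_green's own z axis and vertical below 0.1 rad and contact force between the fingers and dish_green below 0.1 N and value of joint cover above 1.2 rad), for 0.2 s.
2. the cover has been folded to 45 degrees (5 either way) and let go (value of joint cover between 0.698 and 0.873 rad and contact force between each of the arm, the fingers and cover below 0.1 N), for 0.2 s.
3. the toggle is thrown fully over (value of joint lamp above 0.85 rad), for 0.1 s.
At the end, for the whole second after the job is handed in: The green dish stands flat and still on the plate with its centre within 22 mm of the ring's centre (all of it inside the ring's outer edge), the cover rests at 45 degrees, within 5 degrees either way, and the toggle is over to the far side (above 0.85 rad) (horizontal distance between dish_green and ring_mid below 0.022 m and z of dish_green in the frame of ring_mid between -0.004 and 0.004 m and angle between dish_green's own z axis and vertical below 0.1 rad and linear speed of dish_green below 0.02 m/s and value of joint cover between 0.698 and 0.873 rad and velocity of joint cover between -0.05 and 0.05 rad/s and value of joint lamp above 0.85 rad); the robot touches nothing.
It fails at once if the green dish is tipped (more than 35 degrees) (angle between dish_green's own z axis and vertical above 0.6 rad).
It fails at once if the green dish is slammed or pressed onto the viewer (over 20 N) (contact force between dish_green and viewer above 20 N).
It fails at once if the cover is shut (under 20 degrees) (value of joint cover below 0.35 rad).
It fails at once if another thing is moved more than 30 mm (distance of any of dish_orange, dish_blue, reagent, slide_box, objective, beaker, marker from where it was at the start of the episode above 0.03 m).
It also fails if it takes over 70 s, if anything falls off the work surface, if the arm or the gripper's body presses on something with over 40 N, if the wrist force passes 120 N, or if a joint passes its speed limit or range.

## Working session

There is one attempt and no reset: what is moved stays moved. The work goes in short steps, Python scripts to look and compute and a tool call to move; the robot and the scene stay as the last step left them, time stands still between calls to the robot, and variables do not carry over. Pictures are saved under pics/ and viewed, at most 10 in all, crops included, and the job is handed in when it is done.

Besides the shell and the picture viewer there is one more tool, called after "Emit:" as name(argument=value, ...), one argument or row to a line, values as JSON. send_rows: Moves the arm, as the interface text tells. Its arguments: {"type":"object","properties":{"increments":{"type":"array","items":{"type":"array","items":{"type":"number"}}},"squeeze":{"type":"number"}},"required":["increments"]}

```bash
mkdir -p pics; ls
python3 - <<'E'
from plant import robot, get_image, camera_info, models
import cv2, numpy as np
print(robot.observe())
for n in("scene","top"):
    im=get_image(n); cv2.imwrite(f"pics/{n}0.png",cv2.cvtColor(im,cv2.COLOR_RGB2BGR)); print(n,camera_info(n))
    for k in("dish_green","viewer","cover_edge","supply","lamp_tip","mat","reagent","beaker","objective"):
        print(k,[(np.round(d["box"]).astype(int).tolist(),round(d["confidence"],2)) for d in models.search_frame(n,k)])
E
```

```text
pics
{'t': 0.0, 'q': array([ 1.28502935e+00,  4.23821909e-01,  1.63068464e+00, -2.32717534e-05,
        1.08859485e+00, -1.90198857e-02]), 'qd': array([-0.000543  ,  0.00098695, -0.00220067,  0.00199564,  0.00061407,
        0.00187917]), 'effort': array([-3.31915480e-04, -5.44635773e+01, -2.73663729e+01,  6.43527391e-02,
        2.28189176e-02, -1.36127878e-04]), 'tcp_pos': array([0.16457142, 0.60232095, 0.19031566]), 'eef_rot': array([-4.17719528e-01, -3.11348651e+00,  2.34722722e-03]), 'wrist_force': array([-0.27552955, -0.70135084,  0.3420845 ]), 'moment': array([-0.00186281, -0.05665495,  0.00238565]), 'grasp_force': 0.0, 'width': 0.08776610173061804}
scene {'fx': 432.2239828652331, 'fy': 432.2239828652331, 'cx': 282.82282398847957, 'cy': 219.87634852973014, 'k1': 0.007053032864780259, 'R': array([[-0.31142582,  0.95015253,  0.01497108],
       [ 0.5693025 ,  0.19916488, -0.79763902],
       [-0.76086045, -0.23988231, -0.6029493 ]]), 't': array([ 0.17246405, -0.24687426,  1.52595785])}
dish_green [([153, 197, 58, 70], 0.57), ([401, 260, 24, 21], 0.53), ([441, 246, 23, 17], 0.42)
[... 378 characters left out ...]
84, 'cx': 277.10336157426906, 'cy': 206.17350430653602, 'k1': -0.1428650338059823, 'R': array([[-0.01787728, -0.9997044 , -0.01647769],
       [-0.99890371,  0.01857123, -0.04297082],
       [ 0.04326413,  0.01569142, -0.99894044]]), 't': array([0.03623996, 0.56527281, 1.64426214])}
dish_green [([191, 223, 20, 14], 0.76), ([420, 226, 8, 8], 0.19)]
viewer []
cover_edge [([331, 197, 83, 22], 0.76)]
supply [([413, 216, 39, 51], 0.95), ([411, 283, 32, 38], 0.83), ([180, 246, 76, 76], 0.6)]
lamp_tip [([421, 227, 6, 10], 0.65)]
mat []
reagent [([188, 160, 27, 25], 0.69), ([327, 231, 94, 98], 0.38)]
beaker [([248, 137, 19, 21], 0.69), ([331, 197, 88, 22], 0.5)]
objective [([283, 129, 9, 13], 0.65)]
```

Run:
```python
import cv2
a=cv2.imread("pics/top0.png");cv2.imwrite("pics/topc.png",cv2.resize(a[100:320,120:460],(800,518),interpolation=cv2.INTER_CUBIC))
a=cv2.imread("pics/scene0.png");cv2.imwrite("pics/scenec.png",cv2.resize(a[100:360,100:500],(800,520),interpolation=cv2.INTER_CUBIC))
```

```text
(no output)
```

View pics/topc.png

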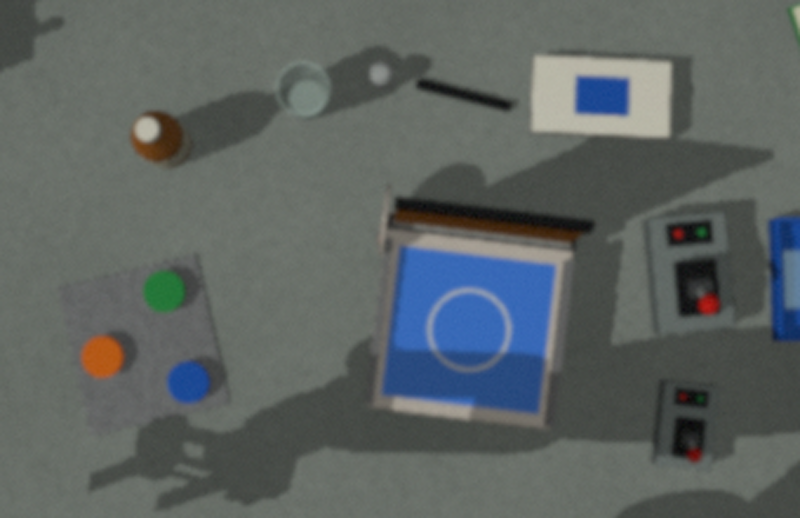

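View pics/scenec.png

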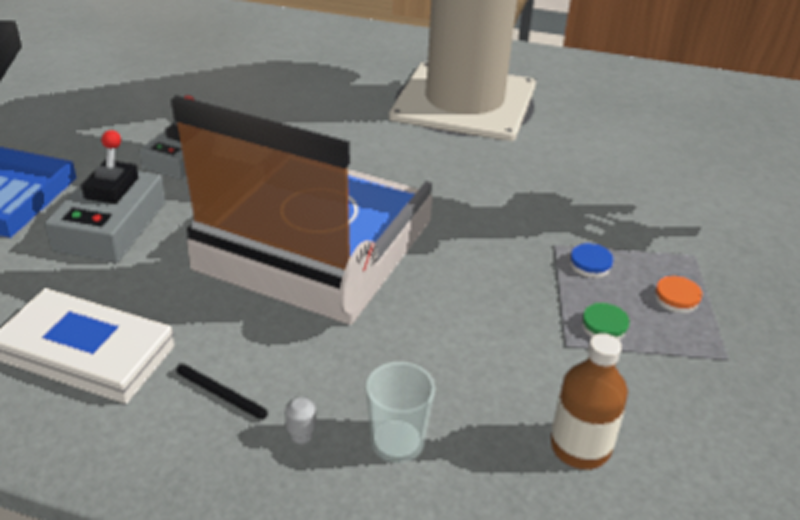

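Top (full-frame pixels): the green lid is at (190,224), and its look-alikes are the orange lid at (163,251) and the blue lid at (200,262). The larger supply is at (413,216) with its ball at (421,229). Its look-alike is the small supply at (411,283), ball at (415,293). The ring is at (319,240). I choose the green lid and the larger supply.

```bash
cat > h.py <<'E'
import cv2, numpy as np
from plant import robot, get_image, camera_info, models
from scipy.optimize import least_squares
C={n:camera_info(n) for n in("scene","top")}
def proj(n,X):
    c=C[n];p=np.atleast_2d(X)@c["R"].T+c["t"];s=p[:,:2]/p[:,2:];s=s*(1+c["k1"]*(s**2).sum(1,keepdims=True))
    return s*[c["fx"],c["fy"]]+[c["cx"],c["cy"]]
def onz(n,uv,z):
    c=C[n];d=(np.array(uv,float)-[c["cx"],c["cy"]])/[c["fx"],c["fy"]];s=d.copy()
    for _ in range(20): s=d/(1+c["k1"]*(s@s))
    r=c["R"].T@np.r_[s,1];o=-c["R"].T@c["t"]
    return o+r*(z-o[2])/r[2]
def tri(us,ut):
    return least_squares(lambda X:np.r_[proj("scene",X)[0]-us,proj("top",X)[0]-ut],onz("top",ut,.1))
def blob(im,lo,hi,box):
    x0,y0,x1,y1=box;m=cv2.inRange(cv2.cvtColor(im[y0:y1,x0:x1],cv2.COLOR_RGB2HSV),lo,hi)
    k,l,s,c=cv2.connectedComponentsWithStats(m);i=1+np.argmax(s[1:,4]);return c[i]+[x0,y0],s[i]+[x0,y0,0,0,0],l==i
E
python3 - <<'E'
from h import *
T=cv2.imread("pics/top0.png")[:,:,::-1].copy();S=cv2.imread("pics/scene0.png")[:,:,::-1].copy()
G=((40,90,50),(80,255,255))
gt,st,_=blob(T,*G,(175,205,210,240));gs,ss,_=blob(S,*G,(380,240,425,280))
print("green",gt,st,onz("top",gt,.016),gs,ss,onz("scene",gs,.014))
for nm,lo,hi,b in(("orange",(5,120,80),(18,255,255),(145,235,180,270)),("blue",(100,120,50),(125,255,255),(185,245,215,280))):
    c,s,_=blob(T,lo,hi,b);print(nm,c,s[4],onz("top",c,.016))
R=((0,150,110),(6,255,255))
for nm,b,bs in(("big",(412,222,432,238),(145,160,165,180)),("small",(408,287,422,300),(185,140,205,160))):
    c,s,_=blob(T,*R,b)
    try: cs,s2,_=blob(S,*R,bs)
    except Exception as e: print(e);continue
    r=tri(cs,c);print(nm,c,s,cs,s2,r.x,r.cost**.5)
# ring: pixels whitish inside the plate
hsv=cv2.cvtColor(T,cv2.COLOR_RGB2HSV);b=hsv[215:265,292:345]
pl=cv2.inRange(hsv,(100,100,50),(125,255,255));pl[:195]=0;pl[285:]=0;pl[:,:270]=0;pl[:,365:]=0
cn=max(cv2.findContours(pl,cv2.RETR_EXTERNAL,cv2.CHAIN_APPROX_NONE)[0],key=cv2.contourArea)
rect=cv2.minAreaRect(cn);bp=cv2.boxPoints(rect);print("plate",rect);print([onz("top",p,.05).round(4) for p in bp])
m=np.zeros_like(pl);cv2.drawContours(m,[cn],-1,255,-1);m=cv2.erode(m,np.ones((7,7)))
rg=(m>0)&(pl==0);ys,xs=np.nonzero(rg);print(len(xs))
e=cv2.fitEllipse(np.c_[xs,ys].astype(np.float32));print("ring",e,onz("top",e[0],.05))
# grey/sides: supply outlines
for d in models.cut_out("top","supply"):
    r=d["region"].astype(np.uint8);c=max(cv2.findContours(r,0,1)[0],key=cv2.contourArea);print(d["confidence"],cv2.minAreaRect(c),[onz("top",p,.05)[:2].round(3).tolist() for p in cv2.boxPoints(cv2.minAreaRect(c))])
E
```

```text
green [189.52173913 223.27667984] [181 215  18  18 253] [0.518358   0.29442592 0.016     ] [402.52688172 259.15770609] [392 252  22  16 279] [0.5180934  0.29471345 0.014     ]
orange [163.35907336 251.08108108] 259 [0.43454535 0.37661298 0.016     ]
blue [199.776 261.96 ] 250 [0.39994692 0.26453217 0.016     ]
big [420.57446809 229.17021277] [417 226   8   7  47] [155.26153846 169.30769231] [151 165   9   9  65] [ 0.48840752 -0.38756321  0.11488174] 0.4883815951716629Traceback (most recent call last):
  File "<stdin>", line 10, in <module>
  File "h.py", line 17, in blob
    k,l,s,c=cv2.connectedComponentsWithStats(m);i=1+np.argmax(s[1:,4]);return c[i]+[x0,y0],s[i]+[x0,y0,0,0,0],l==i
                                                    ~~~~~~~~~^^^^^^^^^
    return _wrapfunc(a, 'argmax', axis=axis, out=out, **kwds)
    return bound(*args, **kwds)
ValueError: attempt to get argmax of an empty sequence
```

Run:
```python
from h import *
T=cv2.imread("pics/top0.png")[:,:,::-1].copy();S=cv2.imread("pics/scene0.png")[:,:,::-1].copy()
hsv=cv2.cvtColor(T,cv2.COLOR_RGB2HSV)
pl=cv2.inRange(hsv,(100,100,50),(125,255,255));pl[:195]=0;pl[285:]=0;pl[:,:270]=0;pl[:,365:]=0
cn=max(cv2.findContours(pl,cv2.RETR_EXTERNAL,cv2.CHAIN_APPROX_NONE)[0],key=cv2.contourArea)
rect=cv2.minAreaRect(cn);bp=cv2.boxPoints(rect);print("plate",rect);print([onz("top",p,.05).round(4).tolist() for p in bp])
m=np.zeros_like(pl);cv2.drawContours(m,[cn],-1,255,-1);m=cv2.erode(m,np.ones((7,7)))
rg=(m>0)&(pl==0);ys,xs=np.nonzero(rg);print(len(xs))
e=cv2.fitEllipse(np.c_[xs,ys].astype(np.float32));print("ring",e,onz("top",e[0],.05))
for i in(0,1):
  r=[p[0] for p in cn]
# grip bar: dark pixels in the top and scene
for n,I,b in(("top",T,(280,180,378,202)),("scene",S,(182,140,280,190))):
    c,s,l=blob(I,(0,0,0),(180,255,60) if n=="top" else (180,255,45),b)
    ys,xs=np.nonzero(l);q=cv2.minAreaRect(np.c_[xs+b[0],ys+b[1]].astype(np.float32));print(n,s,q,cv2.boxPoints(q).round(1).tolist())
models  # networks
for d in models.cut_out("top","supply"):
    r=d["region"].astype(np.uint8);c=max(cv2.findContours(r,0,1)[0],key=cv2.contourArea);q=cv2.minAreaRect(c);print(round(d["confidence"],2),q,[onz("top",p,.05)[:2].round(3).tolist() for p in cv2.boxPoints(q)])
a=T[170:310,265:450,::-1];cv2.imwrite("pics/c1.png",cv2.resize(a,(740,560),interpolation=cv2.INTER_CUBIC))
```

```text
plate ((318.923095703125, 239.61538696289062), (66.48261260986328, 63.0096435546875), 7.125016689300537)
[[0.384, 0.0139, 0.05], [0.5693, -0.0127, 0.05], [0.5411, -0.2087, 0.05], [0.3558, -0.1815, 0.05]]
230
ring ((318.9203796386719, 239.63121032714844), (33.785518646240234, 33.9231071472168), 2.135258436203003) [ 0.46246409 -0.09707059  0.05      ]
top [288 184  85  16 617] ((329.9692687988281, 191.24615478515625), (84.83975982666016, 7.938222408294678), 7.125016689300537) [[287.3999938964844, 189.89999389648438], [288.3999938964844, 182.0], [372.6000061035156, 192.60000610351562], [371.6000061035156, 200.39999389648438]]
scene [187 150  87  34 691] ((230.02169799804688, 165.42166137695312), (91.15522766113281, 11.993803024291992), 15.488502502441406) [[184.5, 159.0], [187.6999969482422, 147.5], [275.5, 171.8000030517578], [272.29998779296875, 183.39999389648438]]
0.95 ((411.4778137207031, 280.93853759765625), (27.107166290283203, 36.33762741088867), 6.709836959838867) [[0.286, -0.324], [0.393, -0.338], [0.382, -0.42], [0.274, -0.405]]
0.79 ((412.4000244140625, 215.70001220703125), (50.60616683959961, 37.086387634277344), 82.87498474121094) [[0.598, -0.315], [0.61, -0.428], [0.459, -0.442], [0.447, -0.33]]
```

View pics/c1.png

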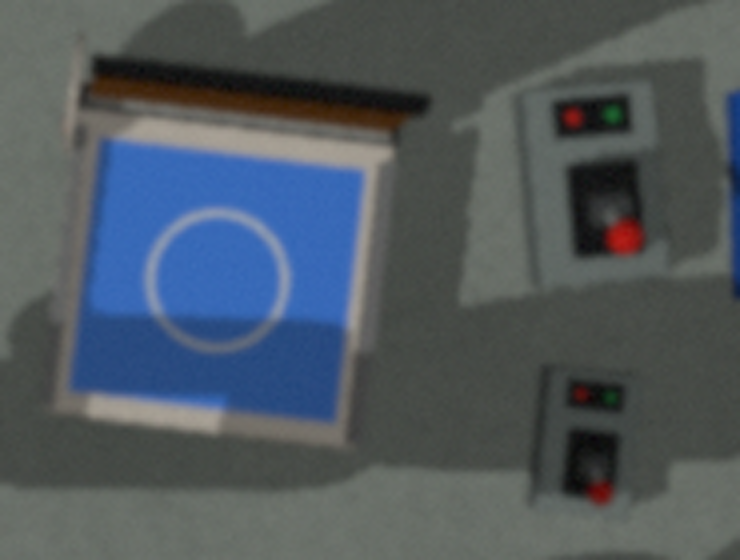

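The crop confirms the larger supply, right of the viewer, with its red ball leaning towards the robot. The ring is clear, and the cover is upright at the back edge. The next step is the cover angle and the move numbers.

```bash
cat >> h.py <<'E'
from scipy.spatial.transform import Rotation as Ro
def delta(frm,to,rv): return (Ro.from_rotvec(rv).inv().apply(np.array(to)-frm)/.025).round(2).tolist()
yaw=-.143;ring=np.array([.4625,-.0971,.05]);vx=np.array([np.cos(yaw),np.sin(yaw),0]);vy=np.array([-vx[1],vx[0],0]);Z=np.array([0,0,1.])
hinge=ring+.124*vx+[0,0,.02]
def cov(a,r,n,y): d=-np.cos(a)*vx+np.sin(a)*Z;nn=np.sin(a)*vx+np.cos(a)*Z;return hinge+r*d+n*nn+y*vy
def barmask(n,a):
    P=np.array([cov(a,r,q,y) for r in(.155,.185) for q in(-.006,.006) for y in(-.112,.112)])
    m=np.zeros((420,560),np.uint8);cv2.fillConvexPoly(m,cv2.convexHull(proj(n,P).round().astype(np.int32)),1);return m
def coverangle(I,n,dark):
    hsv=cv2.cvtColor(I,cv2.COLOR_RGB2HSV)[:,:,2]<dark
    best=[]
    for a in np.arange(.4,2.0,.01):
        m=barmask(n,a)>0;o=cv2.dilate(m.astype(np.uint8),np.ones((7,7)))>0
        best.append((hsv[m].mean()-hsv[o&~m].mean(),round(a,3)))
    return sorted(best)[::-1][:4]
E
python3 - <<'E'
from h import *
T=cv2.imread("pics/top0.png")[:,:,::-1].copy();S=cv2.imread("pics/scene0.png")[:,:,::-1].copy()
print(coverangle(T,"top",60),coverangle(S,"scene",45),coverangle(S,"scene",60))
print("hinge",hinge)
g=onz("top",(189.52,223.28),.020);print("g",g,onz("scene",(402.5,259.2),.018))
rv=[-.4177,-3.1135,.0023];s=np.array([.1650,.6028,.1907])
print(delta(s,[g[0],g[1],.10],rv)); print(delta([g[0],g[1],.1],[ring[0],ring[1],.1],rv))
for b in((188,160),(248,137),(283,129)):print(onz("top",b,.07))
E
```

```text
[(np.float64(0.8836494965708449), np.float64(1.62)), (np.float64(0.8605997301649475), np.float64(1.61)), (np.float64(0.7953234133009415), np.float64(1.63)), (np.float64(0.6669660206921905), np.float64(1.6))] [(np.float64(0.4373755475906014), np.float64(1.61)), (np.float64(0.43477175134012996), np.float64(1.63)), (np.float64(0.43137316859944597), np.float64(1.64)), (np.float64(0.4228573535142878), np.float64(1.67))] [(np.float64(0.7948516970239873), np.float64(1.63)), (np.float64(0.789648307896483), np.float64(1.64)), (np.float64(0.7818539935328257), np.float64(1.67)), (np.float64(0.7791752627702317), np.float64(1.66))]
hinge [ 0.58523432 -0.11477163  0.07      ]
g [0.51828937 0.29371809 0.02      ] [0.5230093  0.29442152 0.018     ]
[-16.89, -8.2, 3.64]
[-1.97, -15.67, 0.02]
[0.70570104 0.28755337 0.07      ]
[0.77038292 0.10771058 0.07      ]
[0.7921517  0.00343215 0.07      ]
```

Emit:
send_rows(
  increments=[
    [-0.99, -0.48, 0.2, 0, 0, 0, 1],
    [-0.99, -0.48, 0.2, 0, 0, 0, 1],
    [-0.99, -0.48, 0.2, 0, 0, 0, 1],
    [-0.99, -0.48, 0.2, 0, 0, 0, 1],
    [-0.99, -0.48, 0.2, 0, 0, 0, 1],
    [-0.99, -0.48, 0.2, 0, 0, 0, 1],
    [-0.99, -0.48, 0.2, 0, 0, 0, 1],
    [-0.99, -0.48, 0.2, 0, 0, 0, 1],
    [-0.99, -0.48, 0.2, 0, 0, 0, 1],
    [-0.99, -0.48, 0.2, 0, 0, 0, 1],
    [-0.99, -0.48, 0.2, 0, 0, 0, 1],
    [-0.99, -0.48, 0.2, 0, 0, 0, 1],
    [-0.99, -0.48, 0.2, 0, 0, 0, 1],
    [-0.99, -0.48, 0.2, 0, 0, 0, 1],
    [-0.99, -0.48, 0.2, 0, 0, 0, 1],
    [-0.99, -0.48, 0.2, 0, 0, 0, 1],
    [-0.99, -0.48, 0.2, 0, 0, 0, 1],
    [0, 0, 0, 0, 0, 0, 1],
    [0, 0, 0, 0, 0, 0, 1],
  ],
)

```text
t: 2.63
tcp_pos: [0.5174, 0.2942, 0.1057]
eef_rot: [-0.422, -3.113, 0.0]
wrist_force: [-0.5, -0.4, -0.0]
width: 0.0878
grasp_force: 0.0
```

Emit:
send_rows(
  increments=[
    [-0.06, 0, 0.6, 0, 0, 0, 1],
    [0, 0, 0.7, 0, 0, 0, 1],
    [0, 0, 0.7, 0, 0, 0, 1],
    [0, 0, 0.6, 0, 0, 0, 1],
    [0, 0, 0.5, 0, 0, 0, 1],
    [0, 0, 0.4, 0, 0, 0, 1],
    [0, 0, 0.3, 0, 0, 0, 1],
    [0, 0, 0.1, 0, 0, 0, 1],
    [0, 0, 0, 0, 0, 0, 1],
    [0, 0, 0, 0, 0, 0, 1],
  ],
)

```text
t: 3.47
tcp_pos: [0.5186, 0.295, 0.009]
eef_rot: [0.418, 3.113, 0.001]
wrist_force: [-0.0, -0.3, 0.2]
width: 0.0878
grasp_force: 0.0
```

Emit:
send_rows(
  increments=[
    [0, 0, 0, 0, 0, 0, 0.5],
    [0, 0, 0, 0, 0, 0, 0.5],
    [0, 0, 0, 0, 0, 0, 0.5],
    [0, 0, 0, 0, 0, 0, 0.5],
    [0, 0, 0, 0, 0, 0, 0.5],
    [0, 0, 0, 0, 0, 0, 0.5],
    [0, 0, 0, 0, 0, 0, 0.5],
    [0, 0, 0, 0, 0, 0, 0.5],
  ],
  squeeze=8,
)

```text
t: 4.13
tcp_pos: [0.5183, 0.2947, 0.0086]
eef_rot: [-0.418, -3.114, 0.0]
wrist_force: [-0.2, 0.0, 0.2]
width: 0.044
grasp_force: 0.0
```

Run:
```python
from h import *
for n,b in(("scene",(340,150,500,290)),("top",(140,180,260,285))):
    im=get_image(n)[:,:,::-1];x0,y0,x1,y1=b;cv2.imwrite(f"pics/{n}1.png",cv2.resize(im[y0:y1,x0:x1],None,fx=4,fy=4,interpolation=cv2.INTER_CUBIC))
a=cv2.imread("pics/scene1.png");b=cv2.imread("pics/top1.png");a=cv2.resize(a,(400,350));b=cv2.resize(b,(400,350));cv2.imwrite("pics/g1.png",cv2.hconcat([a,b]))
```

```text
(no output)
```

View pics/g1.png

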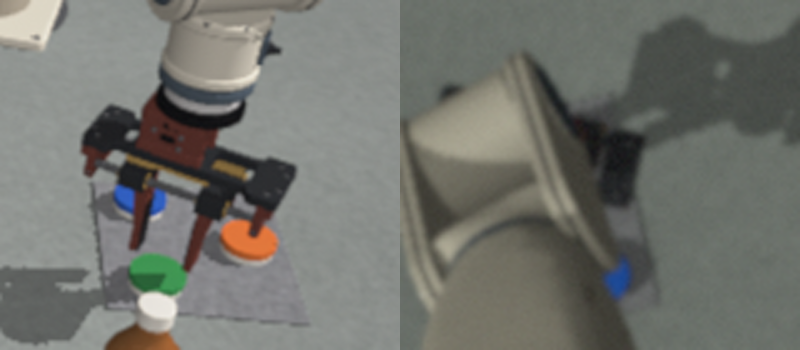

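Run:
```python
from h import *
o=robot.observe();p=o["tcp_pos"];y=Ro.from_rotvec(o["eef_rot"]).apply([0,1,0])
print(p,proj("scene",[p,p+.022*y,p-.022*y,[.519,.294,.02]]))
im=get_image("scene");cv2.imwrite("pics/s2.png",im[:,:,::-1])
c,s,_=blob(im,(40,90,50),(80,255,255),(380,240,425,280));print(c,s)
for z in(.0086,.02,.04,.06): 
  print(z,[onz("scene",q,z).round(3) for q in((395,249.5),(416,257.5))])
cv2.imwrite("pics/s2c.png",cv2.resize(im[215:285,365:460,::-1],(760,560),interpolation=cv2.INTER_CUBIC))
```

```text
[0.51823674 0.29478425 0.00855529] [[402.14504119 260.85852739]
 [410.82874116 264.34719934]
 [393.61853884 257.43296505]
 [402.63963996 257.49274017]]
[402.54480287 259.17204301] [392 252  22  16 279]
0.0086 [array([0.481, 0.273, 0.009]), array([0.495, 0.326, 0.009])]
0.02 [array([0.495, 0.273, 0.02 ]), array([0.508, 0.325, 0.02 ])]
0.04 [array([0.52 , 0.272, 0.04 ]), array([0.533, 0.323, 0.04 ])]
0.06 [array([0.544, 0.272, 0.06 ]), array([0.557, 0.321, 0.06 ])]
```

View pics/s2c.png

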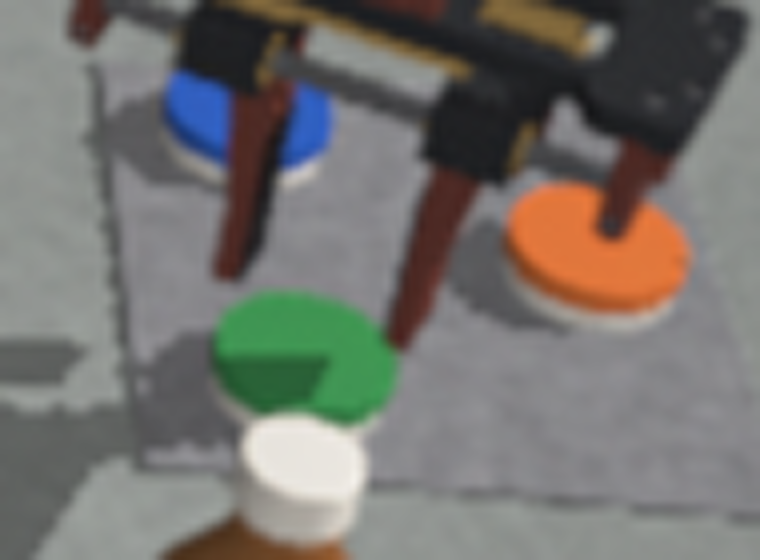

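The crop shows the two finger tips at about (393,249) and (415,258), short of the green lid at (402,259), which has not moved. They look higher than the reported TCP implies. I'll check against the start pictures, where both cameras see the open gripper.

Run:
```python
from h import *
p=np.array([.1646,.6023,.1903]);y=Ro.from_rotvec([-.4177,-3.1135,.0023]).apply([0,1,0])
o=[]
for n in("scene","top"):
    q=proj(n,[p,p+.044*y,p-.044*y]);print(n,q)
    a=cv2.imread(f"pics/{n}0.png");x,yy=q[0].astype(int);x0=max(0,min(560-100,x-50));y0=max(0,min(420-100,yy-60))
    b=cv2.resize(a[y0:y0+100,x0:x0+100],(400,400),interpolation=cv2.INTER_CUBIC);print(x0,y0)
    for u in q: cv2.circle(b,tuple(((u-[x0,y0]+.5)*4).astype(int).tolist()),3,(0,255,0),-1)
    o.append(b)
cv2.imwrite("pics/tips.png",cv2.hconcat(o))
```

```text
scene [[547.22617695 149.62965694]
 [565.97187984 154.25265957]
 [529.11241878 145.1589715 ]]
460 89
top [[ 72.46558301 350.66830797]
 [ 58.0110016  346.29464541]
 [ 87.07842361 355.03312158]]
22 290
```

View pics/tips.png

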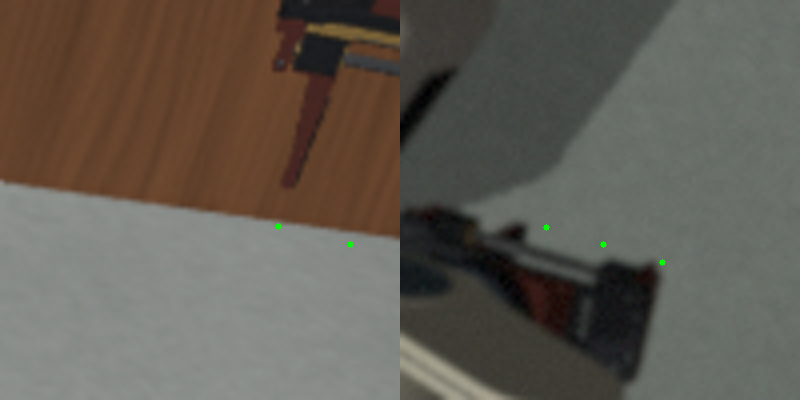

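The start pictures agree. In the top view the tip lies where it was predicted, near (86,356), but in the scene view it is at (532,136), about 9 px above the prediction. So the fingers seem shorter than the reported TCP suggests. I'll quantify that.

Run:
```python
from h import *
r=tri([532,135.8],[85.75,356.2]);print(r.x,r.cost)
p=np.array([.1646,.6023,.1903]);y=Ro.from_rotvec([-.4177,-3.1135,.0023]).apply([0,1,0]);print("tip expected",p-.05*y)
o=robot.observe();p=o["tcp_pos"];y=Ro.from_rotvec(o["eef_rot"]).apply([0,1,0])
def f(v): return np.r_[proj("scene",p+v+[0,0,0]+.027*y)[0]-[414.8,258.1],proj("scene",p+v-.027*y)[0]-[393.1,249.4]]
for dx in(-.01,-.005,0,.005,.01):
    s=least_squares(lambda z:f(np.array([dx,z[1],z[0]])),[.02,0]);print(dx,s.x,s.cost)
```

```text
[0.15631592 0.55547661 0.21848318] 0.590161610348712
tip expected [0.15142144 0.55406806 0.19037388]
-0.01 [0.01504339 0.00040817] 0.09732161584858501
-0.005 [0.01915456 0.00014345] 0.06096248850841536
0 [ 0.02326568 -0.00012131] 0.03346988236804219
0.005 [ 0.02737675 -0.00038613] 0.015172083540878664
0.01 [ 0.03148779 -0.00065101] 0.006409405987256144
```

Emit:
send_rows(
  increments=[
    [0, 0, -0.2, 0, 0, 0, 1],
    [0, 0, 0, 0, 0, 0, 1],
    [0, 0, 0, 0, 0, 0, 1],
    [0, 0, 0, 0, 0, 0, 1],
    [0, 0, 0, 0, 0, 0, 1],
    [0, 0, 0, 0, 0, 0, 1],
    [0, 0, 0, 0, 0, 0, 1],
    [0, 0, 0, 0, 0, 0, 1],
  ],
)

```text
t: 4.95
tcp_pos: [0.5182, 0.2947, 0.0135]
eef_rot: [-0.418, -3.114, 0.0]
wrist_force: [0.2, -0.9, 0.2]
width: 0.0875
grasp_force: 0.0
```

Emit:
send_rows(
  increments=[
    [0.12, 0, 0.2, 0, 0, 0, 1],
    [0, 0, 0.2, 0, 0, 0, 1],
    [0, 0, 0.2, 0, 0, 0, 1],
    [0, 0, 0.2, 0, 0, 0, 1],
    [0, 0, 0.1, 0, 0, 0, 1],
    [0, 0, 0.1, 0, 0, 0, 1],
    [0, 0, 0, 0, 0, 0, 1],
    [0, 0, 0, 0, 0, 0, 1],
  ],
)

```text
t: 5.62
tcp_pos: [0.5154, 0.2955, -0.0116]
eef_rot: [-0.418, -3.113, 0.0]
wrist_force: [0.4, -0.5, -0.7]
width: 0.0879
grasp_force: 0.0
```

Run:
```python
from h import *
im=get_image("scene");o=robot.observe();print(o["tcp_pos"],o["wrist_force"])
b=cv2.resize(im[215:285,365:460,::-1],(760,560),interpolation=cv2.INTER_CUBIC)
cv2.imwrite("pics/s3c.png",b)
```

```text
[ 0.51549495  0.29560896 -0.01139332] [ 0.42155408 -0.0404692   0.16717838]
```

View pics/s3c.png

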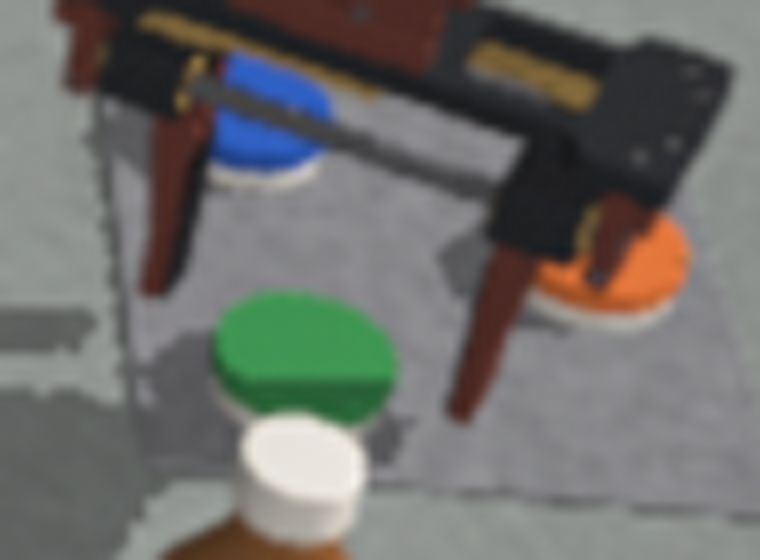

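The tips are now at (384,252) and (422,267), straddling the green lid at (403,259), with no contact. So the true tip height is about 27 mm above the reported one. I'll go slightly lower and grip.

Emit:
send_rows(
  increments=[
    [-0.1, 0, 0.1, 0, 0, 0, 1],
    [0, 0, 0.1, 0, 0, 0, 1],
    [0, 0, 0.08, 0, 0, 0, 1],
    [0, 0, 0, 0, 0, 0, 1],
    [0, 0, 0, 0, 0, 0, 0.5],
    [0, 0, 0, 0, 0, 0, 0.5],
    [0, 0, 0, 0, 0, 0, 0.5],
    [0, 0, 0, 0, 0, 0, 0.5],
    [0, 0, 0, 0, 0, 0, 0.5],
    [0, 0, 0, 0, 0, 0, 0.5],
    [0, 0, 0, 0, 0, 0, 0.5],
  ],
  squeeze=8,
)

```text
t: 6.58
tcp_pos: [0.5178, 0.295, -0.0183]
eef_rot: [0.418, 3.114, 0.0]
wrist_force: [0.4, 0.0, 1.4]
width: 0.0544
grasp_force: 8.0
```

Emit:
send_rows(
  increments=[
    [0, 0, -0.2, 0, 0, 0, 0.5],
    [0, 0, -0.6, 0, 0, 0, 0.5],
    [0, 0, -0.8, 0, 0, 0, 0.5],
    [0, 0, -0.8, 0, 0, 0, 0.5],
    [0, 0, -0.8, 0, 0, 0, 0.5],
    [0, 0, -0.6, 0, 0, 0, 0.5],
    [0, 0, -0.3, 0, 0, 0, 0.5],
    [0, 0, 0, 0, 0, 0, 0.5],
  ],
)

```text
t: 7.25
tcp_pos: [0.5189, 0.2955, 0.0861]
eef_rot: [0.417, 3.111, 0.003]
wrist_force: [0.5, 0.2, -1.3]
width: 0.0549
grasp_force: 8.0
```

Emit:
send_rows(
  increments=[
    [-0.12, -0.5, 0, 0, 0, 0, 0.5],
    [-0.12, -0.9, 0, 0, 0, 0, 0.5],
    [-0.12, -0.98, 0, 0, 0, 0, 0.5],
    [-0.12, -0.98, 0, 0, 0, 0, 0.5],
    [-0.12, -0.98, 0, 0, 0, 0, 0.5],
    [-0.12, -0.98, 0, 0, 0, 0, 0.5],
    [-0.12, -0.98, 0, 0, 0, 0, 0.5],
    [-0.12, -0.98, 0, 0, 0, 0, 0.5],
    [-0.12, -0.98, 0, 0, 0, 0, 0.5],
    [-0.12, -0.98, 0, 0, 0, 0, 0.5],
    [-0.12, -0.98, 0, 0, 0, 0, 0.5],
    [-0.12, -0.98, 0, 0, 0, 0, 0.5],
    [-0.12, -0.98, 0, 0, 0, 0, 0.5],
    [-0.12, -0.98, 0, 0, 0, 0, 0.5],
    [-0.12, -0.98, 0, 0, 0, 0, 0.5],
    [-0.12, -0.98, 0, 0, 0, 0, 0.5],
    [-0.03, -0.5, 0, 0, 0, 0, 0.5],
    [0, -0.1, 0, 0, 0, 0, 0.5],
    [0, 0, 0, 0, 0, 0, 0.5],
    [0, 0, 0, 0, 0, 0, 0.5],
  ],
)

```text
t: 8.92
tcp_pos: [0.4604, -0.0968, 0.0834]
eef_rot: [-0.419, -3.112, -0.0]
wrist_force: [0.9, 0.2, -0.3]
width: 0.0547
grasp_force: 8.0
```

Run:
```python
from h import *
im=get_image("scene");o=robot.observe();p=o["tcp_pos"];print(p)
X=[p[0],p[1],p[2]+.0383];u=proj("scene",X)[0];print("pred lid",u)
x,y=u.astype(int);c,s,_=blob(im,(40,90,40),(80,255,255),(x-30,y-30,x+30,y+30));print(c,s,onz("scene",c,X[2]-.002))
cv2.imwrite("pics/s4.png",cv2.resize(im[110:260,180:380,::-1],(800,600),interpolation=cv2.INTER_CUBIC))
```

```text
[ 0.46071627 -0.09647938  0.08360187]
pred lid [259.43989704 181.05734586]Traceback (most recent call last):
  File "<stdin>", line 4, in <module>
  File "h.py", line 17, in blob
    k,l,s,c=cv2.connectedComponentsWithStats(m);i=1+np.argmax(s[1:,4]);return c[i]+[x0,y0],s[i]+[x0,y0,0,0,0],l==i
                                                    ~~~~~~~~~^^^^^^^^^
    return _wrapfunc(a, 'argmax', axis=axis, out=out, **kwds)
    return bound(*args, **kwds)
ValueError: attempt to get argmax of an empty sequence
```

Emit:
send_rows(
  increments=[
    [0, 0, 0.4, 0, 0, 0, 0.5],
    [0, 0, 0.5, 0, 0, 0, 0.5],
    [0, 0, 0.5, 0, 0, 0, 0.5],
    [0, 0, 0.4, 0, 0, 0, 0.5],
    [0, 0, 0.2, 0, 0, 0, 0.5],
    [0, 0, 0.08, 0, 0, 0, 0.5],
    [0, 0, 0, 0, 0, 0, 0.5],
    [0, 0, 0, 0, 0, 0, 0.5],
    [0, 0, 0, 0, 0, 0, 0.5],
  ],
)

```text
t: 9.72
tcp_pos: [0.4616, -0.0971, 0.0325]
eef_rot: [0.418, 3.113, -0.0]
wrist_force: [-0.0, -0.5, -0.5]
width: 0.0547
grasp_force: 8.0
```

Emit:
send_rows(
  increments=[
    [0, 0, 0.04, 0, 0, 0, 0.5],
    [0, 0, 0.04, 0, 0, 0, 0.5],
    [0, 0, 0, 0, 0, 0, 0.5],
    [0, 0, 0, 0, 0, 0, 0.5],
  ],
)

```text
t: 10.05
tcp_pos: [0.4613, -0.0971, 0.0302]
eef_rot: [0.418, 3.113, -0.0]
wrist_force: [0.1, 0.5, -0.3]
width: 0.0547
grasp_force: 8.0
```

Force baseline is near zero, so I'll take 0.5 mm steps.

Emit:
send_rows(
  increments=[
    [0, 0, 0.03, 0, 0, 0, 0.5],
    [0, 0, 0.03, 0, 0, 0, 0.5],
    [0, 0, 0, 0, 0, 0, 0.5],
    [0, 0, 0, 0, 0, 0, 0.5],
  ],
)

```text
t: 10.38
tcp_pos: [0.4611, -0.097, 0.0285]
eef_rot: [-0.418, -3.113, -0.0]
wrist_force: [-0.1, 0.8, -0.1]
width: 0.0547
grasp_force: 8.0
```

Emit:
send_rows(
  increments=[
    [0, 0, 0.02, 0, 0, 0, 0.5],
    [0, 0, 0, 0, 0, 0, 0.5],
    [0, 0, 0, 0, 0, 0, 0.5],
  ],
)

```text
t: 10.63
tcp_pos: [0.4612, -0.097, 0.028]
eef_rot: [-0.418, -3.114, 0.0]
wrist_force: [0.2, 0.2, -0.2]
width: 0.0546
grasp_force: 8.0
```

Emit:
send_rows(
  increments=[
    [0, 0, 0.02, 0, 0, 0, 0.5],
    [0, 0, 0, 0, 0, 0, 0.5],
    [0, 0, 0, 0, 0, 0, 0.5],
  ],
)

```text
t: 10.88
tcp_pos: [0.4613, -0.0971, 0.0276]
eef_rot: [0.418, 3.114, -0.0]
wrist_force: [0.0, 0.3, 0.3]
width: 0.0544
grasp_force: 8.0
```

Emit:
send_rows(
  increments=[
    [0, 0, 0.02, 0, 0, 0, 0.5],
    [0, 0, 0, 0, 0, 0, 0.5],
    [0, 0, 0, 0, 0, 0, 0.5],
  ],
)

```text
t: 11.13
tcp_pos: [0.4613, -0.0971, 0.0275]
eef_rot: [0.418, 3.113, -0.0]
wrist_force: [-0.5, 1.0, 5.0]
width: 0.0545
grasp_force: 8.0
```

Emit:
send_rows(
  increments=[
    [0, 0, 0, 0, 0, 0, 0.7],
    [0, 0, 0, 0, 0, 0, 0.8],
    [0, 0, 0, 0, 0, 0, 0.9],
    [0, 0, 0, 0, 0, 0, 1],
    [0, 0, 0, 0, 0, 0, 1],
    [0, 0, 0, 0, 0, 0, 1],
    [0, 0, -0.2, 0, 0, 0, 1],
    [0, 0, -0.6, 0, 0, 0, 1],
    [0, 0, -0.8, 0, 0, 0, 1],
    [0, 0, -0.8, 0, 0, 0, 1],
    [0, 0, -0.8, 0, 0, 0, 1],
    [0, 0, -0.6, 0, 0, 0, 1],
    [0, 0, 0, 0, 0, 0, 1],
  ],
)

```text
t: 12.22
tcp_pos: [0.4632, -0.0975, 0.125]
eef_rot: [0.417, 3.108, -0.001]
wrist_force: [0.4, -0.6, -0.3]
width: 0.0878
grasp_force: 0.0
```

Run:
```python
from h import *
o=robot.observe();p=o["tcp_pos"];rv=[-.418,-3.1135,0];print(p)
im=get_image("top")
h=.011
def tgt(a): return cov(a,.170,.006,0)+h*vx-[0,0,.026]
P=[np.r_[p[:2],.27],np.r_[tgt(1.9)[:2],.27],tgt(1.9)]
q=p
for t in P: print(t.round(4),delta(q,t,rv)); q=t
A=[1.8,1.7,1.6,1.5,1.4,1.3,1.2,1.1,1.0,.95,.9,.85,.785]
for a in A: t=tgt(a);print(a,t.round(4),delta(q,t,rv));q=t
```

```text
[ 0.46320825 -0.09752416  0.12504016]
[ 0.4632 -0.0975  0.27  ] [0.0, -0.0, -5.8]
[ 0.6561 -0.125   0.27  ] [-7.73, 0.98, -0.0]
[ 0.6561 -0.125   0.2029] [-0.0, 0.0, 2.68]
1.8 [ 0.6401 -0.1227  0.2082] [0.64, -0.08, -0.21]
1.7 [ 0.6237 -0.1203  0.2118] [0.66, -0.08, -0.14]
1.6 [ 0.607  -0.1179  0.2138] [0.67, -0.08, -0.08]
1.5 [ 0.5901 -0.1155  0.214 ] [0.67, -0.08, -0.01]
1.4 [ 0.5734 -0.1131  0.2125] [0.67, -0.08, 0.06]
1.3 [ 0.5568 -0.1107  0.2094] [0.66, -0.08, 0.13]
1.2 [ 0.5407 -0.1084  0.2046] [0.65, -0.08, 0.19]
1.1 [ 0.5251 -0.1061  0.1982] [0.63, -0.08, 0.26]
1.0 [ 0.5102 -0.104   0.1903] [0.6, -0.07, 0.32]
0.95 [ 0.5031 -0.1029  0.1858] [0.29, -0.04, 0.18]
0.9 [ 0.4962 -0.1019  0.1809] [0.28, -0.03, 0.2]
0.85 [ 0.4895 -0.101   0.1757] [0.27, -0.03, 0.21]
0.785 [ 0.4813 -0.0998  0.1684] [0.33, -0.04, 0.29]
```

Emit:
send_rows(
  increments=[
    [0, 0, -0.97, 0, 0, 0, 0],
    [0, 0, -0.97, 0, 0, 0, 0],
    [0, 0, -0.97, 0, 0, 0, 0],
    [0, 0, -0.97, 0, 0, 0, 0],
    [0, 0, -0.97, 0, 0, 0, 0],
    [0, 0, -0.97, 0, 0, 0, 0],
    [-0.4, 0.05, 0, 0, 0, 0, 0],
    [-0.81, 0.1, 0, 0, 0, 0, 0],
    [-0.81, 0.1, 0, 0, 0, 0, 0],
    [-0.81, 0.1, 0, 0, 0, 0, 0],
    [-0.81, 0.1, 0, 0, 0, 0, 0],
    [-0.81, 0.1, 0, 0, 0, 0, 0],
    [-0.81, 0.1, 0, 0, 0, 0, 0],
    [-0.81, 0.1, 0, 0, 0, 0, 0],
    [-0.81, 0.1, 0, 0, 0, 0, 0],
    [-0.81, 0.1, 0, 0, 0, 0, 0],
    [-0.04, 0.03, 0, 0, 0, 0, 0],
    [0, 0, 0, 0, 0, 0, 0],
    [0, 0, 0, 0, 0, 0, 0],
  ],
)

```text
t: 13.85
tcp_pos: [0.653, -0.1241, 0.2656]
eef_rot: [-0.417, -3.111, -0.0]
wrist_force: [-0.9, -1.3, 0.6]
width: 0.0002
grasp_force: 0.0
```

Run:
```python
from h import *
im=get_image("top");s=get_image("scene");print(robot.observe()["tcp_pos"])
try: c,st,_=blob(im,(40,80,40),(80,255,255),(295,215,345,265));print(c,st,onz("top",c,.066),ring)
except Exception: print("hidden")
print(coverangle(s,"scene",60)[:2])
x,y=s[120:270,160:360,::-1],im[150:300,230:430,::-1]
cv2.imwrite("pics/v8.png",cv2.hconcat([cv2.resize(i,(400,300),interpolation=cv2.INTER_CUBIC) for i in(x,y)]))
```

```text
[ 0.65297144 -0.1241662   0.26679648]
hidden
[(np.float64(0.7836987586912938), np.float64(1.63)), (np.float64(0.7785572092141435), np.float64(1.64))]
```

View pics/v8.png

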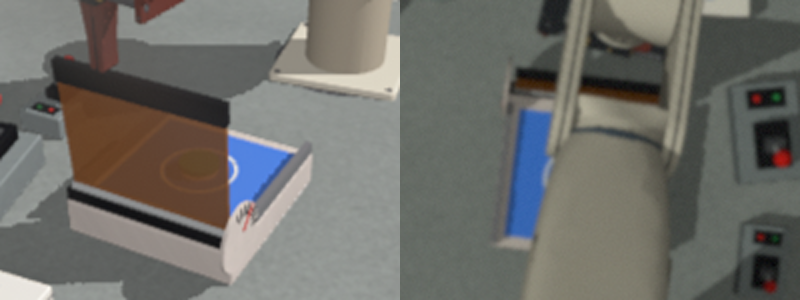

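The dish is visible through the amber cover, inside the ring, and the cover is still at 1.63. Finger tip in the scene view is near (212,154). I'll compare that with the prediction.

Run:
```python
from h import *
p=robot.observe()["tcp_pos"];print(p)
for dz in(.0,.026,.035): print(dz,proj("scene",p+[0,0,dz]))
for x in(.56,.6,.653): print(x,proj("scene",[x,-.124,.292]))
```

```text
[ 0.65297144 -0.1241662   0.26679648]
0.0 [[213.07785829 165.6323849 ]]
0.026 [[212.02552387 154.50347109]]
0.035 [[211.6522994  150.55799727]]
0.56 [[230.50389041 135.6849205 ]]
0.6 [[222.94517122 143.57668345]]
0.653 [[212.12640817 154.86995561]]
```

Emit:
send_rows(
  increments=[
    [0, 0, 0.4, 0, 0, 0, 0],
    [0, 0, 0.6, 0, 0, 0, 0],
    [0, 0, 0.6, 0, 0, 0, 0],
    [0, 0, 0.6, 0, 0, 0, 0],
    [0, 0, 0.35, 0, 0, 0, 0],
    [0, 0, 0, 0, 0, 0, 0],
    [0, 0, 0, 0, 0, 0, 0],
  ],
)

```text
t: 14.53
tcp_pos: [0.6536, -0.1243, 0.2036]
eef_rot: [-0.418, -3.113, -0.0]
wrist_force: [0.5, -0.0, 0.4]
width: 0.0002
grasp_force: 0.0
```

Emit:
send_rows(
  increments=[
    [0.25, -0.04, -0.1, 0, 0, 0, 0],
    [0.28, -0.04, -0.11, 0, 0, 0, 0],
    [0.33, -0.04, -0.07, 0, 0, 0, 0],
    [0.33, -0.04, -0.07, 0, 0, 0, 0],
    [0.33, -0.04, -0.04, 0, 0, 0, 0],
    [0.34, -0.04, -0.04, 0, 0, 0, 0],
    [0.34, -0.04, -0.01, 0, 0, 0, 0],
    [0.33, -0.04, 0, 0, 0, 0, 0],
    [0.33, -0.04, 0.03, 0, 0, 0, 0],
    [0.34, -0.04, 0.03, 0, 0, 0, 0],
    [0, 0, 0, 0, 0, 0, 0],
  ],
)

```text
t: 15.45
tcp_pos: [0.5724, -0.1127, 0.2132]
eef_rot: [-0.418, -3.112, 0.0]
wrist_force: [0.6, -0.5, 0.2]
width: 0.0004
grasp_force: 0.0
```

Run:
```python
from h import *
s=get_image("scene");print(robot.observe()["wrist_force"],coverangle(s,"scene",60)[:3])
cv2.imwrite("pics/v9.png",cv2.resize(s[110:260,160:360,::-1],(800,600),interpolation=cv2.INTER_CUBIC))
```

```text
[ 1.01878466 -0.19393568 -0.42675173] [(np.float64(0.7129062800051158), np.float64(1.38)), (np.float64(0.7049688277433084), np.float64(1.37)), (np.float64(0.7038404726735599), np.float64(1.43))]
```

Emit:
send_rows(
  increments=[
    [0.33, -0.04, 0.06, 0, 0, 0, 0],
    [0.33, -0.04, 0.07, 0, 0, 0, 0],
    [0.32, -0.04, 0.09, 0, 0, 0, 0],
    [0.33, -0.04, 0.1, 0, 0, 0, 0],
    [0.31, -0.04, 0.13, 0, 0, 0, 0],
    [0.32, -0.04, 0.13, 0, 0, 0, 0],
    [0.3, -0.04, 0.16, 0, 0, 0, 0],
    [0.3, -0.03, 0.16, 0, 0, 0, 0],
    [0.29, -0.04, 0.18, 0, 0, 0, 0],
    [0.28, -0.03, 0.2, 0, 0, 0, 0],
    [0.27, -0.03, 0.21, 0, 0, 0, 0],
    [0, 0, 0, 0, 0, 0, 0],
    [0, 0, 0, 0, 0, 0, 0],
  ],
)

```text
t: 16.58
tcp_pos: [0.4889, -0.1002, 0.1753]
eef_rot: [-0.418, -3.111, -0.001]
wrist_force: [0.4, 0.1, 0.1]
width: 0.0006
grasp_force: 0.0
```

Run:
```python
from h import *
s=get_image("scene");t=get_image("top");print(robot.observe()["wrist_force"],coverangle(s,"scene",60)[:4],coverangle(s,"scene",45)[:2],coverangle(t,"top",60)[:2])
cv2.imwrite("pics/v9.png",cv2.resize(s[110:260,160:360,::-1],(800,600),interpolation=cv2.INTER_CUBIC))
```

```text
[-0.91169431  0.19697167  0.07095128] [(np.float64(0.7270341207349081), np.float64(0.82)), (np.float64(0.7232375979112271), np.float64(0.81)), (np.float64(0.7226086956521739), np.float64(0.83)), (np.float64(0.7181577681577682), np.float64(0.89))] [(np.float64(0.4120734908136483), np.float64(0.82)), (np.float64(0.41135371179039304), np.float64(0.79))] [(np.float64(0.1533026113671275), np.float64(0.88)), (np.float64(0.14695298123069178), np.float64(0.86))]
```

Emit:
send_rows(
  increments=[
    [0.12, -0.02, 0.1, 0, 0, 0, 0],
    [0.11, -0.01, 0.1, 0, 0, 0, 0],
    [0, 0, 0, 0, 0, 0, 0],
    [-0.2, 0.02, -0.3, 0, 0, 0, 0],
    [-0.3, 0.02, -0.7, 0, 0, 0, 0],
    [0, 0, -0.9, 0, 0, 0, 0],
    [0, 0, -0.9, 0, 0, 0, 0],
    [0, 0, -0.9, 0, 0, 0, 0],
    [0, 0, 0, 0, 0, 0, 0],
  ],
)

```text
t: 17.43
tcp_pos: [0.4993, -0.1026, 0.2683]
eef_rot: [0.417, 3.107, -0.001]
wrist_force: [0.5, 0.6, -0.2]
width: 0.0003
grasp_force: 0.0
```

Run:
```python
from h import *
s=get_image("scene");o=robot.observe();print(o["tcp_pos"],o["q"].round(2),coverangle(s,"scene",60)[:4],coverangle(s,"scene",45)[:3])
a=s[110:260,160:360,::-1].copy()
cv2.imwrite("pics/v9.png",cv2.resize(a,(800,600),interpolation=cv2.INTER_CUBIC))
rv=[-.418,-3.1135,0];d=np.array([np.cos(.1),np.sin(.1),0])
tip=np.array([.4884,-.3876,.1155]);st=tip-.05*d
A=[st[0],st[1],o["tcp_pos"][2]];B=[st[0],st[1],.104-.026]
q=o["tcp_pos"]
for t in(A,B,np.array(B)+.05*d,np.array(B)+.075*d): print(np.round(t,4),delta(q,t,rv));q=t
```

```text
[ 0.49828455 -0.10239774  0.26617967] [-0.23  0.16  1.81  0.    1.16 -1.53] [(np.float64(0.7471566054243219), np.float64(0.82)), (np.float64(0.7458515283842795), np.float64(0.79)), (np.float64(0.7452006980802792), np.float64(0.78)), (np.float64(0.7452006980802792), np.float64(0.77))] [(np.float64(0.4531933508311461), np.float64(0.82)), (np.float64(0.4524017467248908), np.float64(0.79)), (np.float64(0.4524017467248908), np.float64(0.75))]
[ 0.4386 -0.3926  0.2662] [-0.76, -11.83, 0.0]
[ 0.4386 -0.3926  0.078 ] [-0.0, 0.0, 7.53]
[ 0.4884 -0.3876  0.078 ] [-1.87, 0.72, -0.0]
[ 0.5133 -0.3851  0.078 ] [-0.93, 0.36, -0.0]
```

View pics/v9.png

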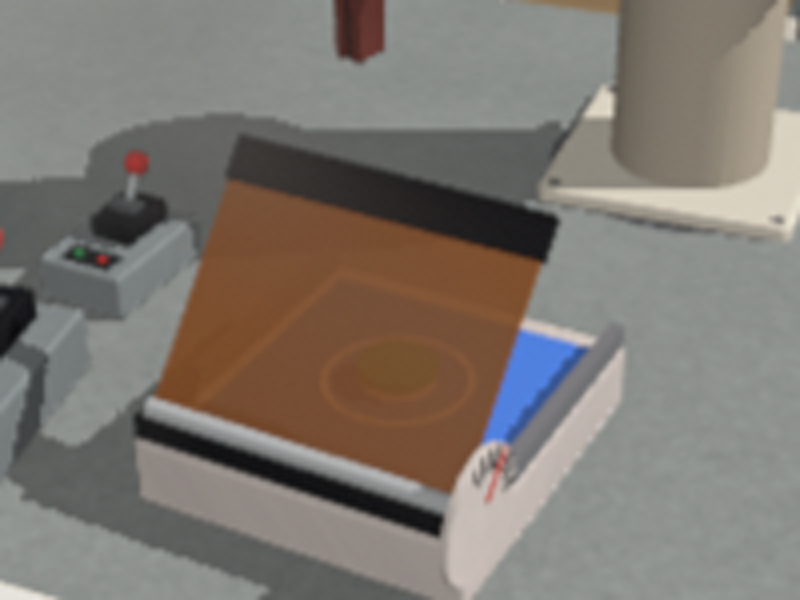

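Run:
```python
from h import *
for a in(.70,.74,.78,.82,.86):
    print(a,[((proj("scene",cov(a,r,n,y))[0]-[160,110]+.5)*4).round().astype(int).tolist() for r,n,y in((.185,.006,-.112),(.185,.006,.112),(.155,.006,.112),(.155,.006,-.112),(.185,-.006,.112))])
print("lid/ring",((proj("scene",[ring+[0,0,.016],ring])-[160,110]+.5)*4).round())
```

```text
0.7 [[255, 141], [568, 222], [551, 267], [238, 183], [573, 229]]
0.74 [[251, 137], [565, 218], [548, 263], [234, 179], [570, 225]]
0.78 [[246, 133], [562, 214], [546, 261], [230, 176], [567, 220]]
0.82 [[240, 130], [558, 211], [542, 258], [225, 174], [564, 216]]
0.86 [[235, 126], [555, 208], [539, 256], [221, 171], [560, 213]]
lid/ring [[399. 359.]
 [400. 378.]]
```

Emit:
send_rows(
  increments=[
    [-0.03, -0.5, 0, 0, 0, 0, 0],
    [-0.06, -0.97, 0, 0, 0, 0, 0],
    [-0.06, -0.97, 0, 0, 0, 0, 0],
    [-0.06, -0.97, 0, 0, 0, 0, 0],
    [-0.06, -0.97, 0, 0, 0, 0, 0],
    [-0.06, -0.97, 0, 0, 0, 0, 0],
    [-0.06, -0.97, 0, 0, 0, 0, 0],
    [-0.06, -0.97, 0, 0, 0, 0, 0],
    [-0.06, -0.97, 0, 0, 0, 0, 0],
    [-0.06, -0.97, 0, 0, 0, 0, 0],
    [-0.06, -0.97, 0, 0, 0, 0, 0],
    [-0.06, -0.97, 0, 0, 0, 0, 0],
    [-0.07, -0.66, 0, 0, 0, 0, 0],
    [0, 0, 0, 0, 0, 0, 0],
    [0, 0, 0, 0, 0, 0, 0],
  ],
)

```text
t: 18.73
tcp_pos: [0.4361, -0.3926, 0.2624]
eef_rot: [-0.42, -3.112, -0.002]
wrist_force: [-0.9, -0.1, 0.3]
width: 0.0006
grasp_force: 0.0
```

Run:
```python
from h import *
t=get_image("top");o=robot.observe();p=o["tcp_pos"];print(p)
c,st,_=blob(t,(40,80,30),(80,255,255),(290,200,350,270)) if 1 else 0
print("green",c,st,onz("top",c,.066),ring)
```

```text
[ 0.4364066  -0.39189485  0.262598  ]
green [318.75824176 243.92307692] [312 240  16   9  91] [ 0.45017855 -0.09538527  0.066     ] [ 0.4625 -0.0971  0.05  ]
```

Emit:
send_rows(
  increments=[
    [0, 0, 0.6, 0, 0, 0, 0],
    [0, 0, 0.9, 0, 0, 0, 0],
    [0, 0, 0.9, 0, 0, 0, 0],
    [0, 0, 0.9, 0, 0, 0, 0],
    [0, 0, 0.9, 0, 0, 0, 0],
    [0, 0, 0.9, 0, 0, 0, 0],
    [0, 0, 0.9, 0, 0, 0, 0],
    [0, 0, 0.8, 0, 0, 0, 0],
    [0, 0, 0.5, 0, 0, 0, 0],
    [0, 0, 0, 0, 0, 0, 0],
    [0, 0, 0, 0, 0, 0, 0],
  ],
)

```text
t: 19.7
tcp_pos: [0.437, -0.3916, 0.0809]
eef_rot: [-0.416, -3.113, -0.001]
wrist_force: [0.0, 0.3, 0.2]
width: 0.0004
grasp_force: 0.0
```

Emit:
send_rows(
  increments=[
    [-0.3, 0.12, 0, 0, 0, 0, 0],
    [-0.3, 0.12, 0, 0, 0, 0, 0],
    [-0.3, 0.12, 0, 0, 0, 0, 0],
    [-0.3, 0.12, 0, 0, 0, 0, 0],
    [-0.3, 0.12, 0, 0, 0, 0, 0],
    [-0.3, 0.12, 0, 0, 0, 0, 0],
    [-0.3, 0.12, 0, 0, 0, 0, 0],
    [-0.3, 0.12, 0, 0, 0, 0, 0],
    [0, 0, 0, 0, 0, 0, 0],
  ],
)

```text
t: 20.45
tcp_pos: [0.5031, -0.3849, 0.081]
eef_rot: [0.417, 3.113, -0.0]
wrist_force: [0.5, 0.3, 0.2]
width: 0.0004
grasp_force: 0.0
```

Emit:
send_rows(
  increments=[
    [-0.2, 0.08, 0, 0, 0, 0, 0],
    [-0.1, 0.04, 0, 0, 0, 0, 0],
    [0, 0, 0, 0, 0, 0, 0],
  ],
)

```text
t: 20.7
tcp_pos: [0.5095, -0.3839, 0.0808]
eef_rot: [-0.418, -3.114, -0.001]
wrist_force: [-0.8, 0.3, -0.6]
width: 0.0001
grasp_force: 0.0
```

Emit:
send_rows(
  increments=[
    [-0.08, 0.03, 0, 0, 0, 0, 0],
    [0, 0, 0, 0, 0, 0, 0],
  ],
)

```text
t: 20.87
tcp_pos: [0.5105, -0.3838, 0.0808]
eef_rot: [-0.418, -3.112, -0.0]
wrist_force: [-4.4, -0.2, -0.8]
width: 0.0007
grasp_force: 1.6
```

Run:
```python
from h import *
s=get_image("scene");o=robot.observe();print(o["tcp_pos"],o["wrist_force"])
R=((0,150,110),(6,255,255));d=np.array([np.cos(.1),np.sin(.1),0]);piv=np.array([.4884,-.3876,.1155])+.024*d;piv[2]=.072
for a in(0,.5,.7,.85,1): print(a,proj("scene",piv+.05*(np.sin(a-.5)*d+np.cos(a-.5)*Z)).round(1))
print(blob(s,*R,(130,160,175,195)))
```

```text
[ 0.51055064 -0.38377862  0.08079792] [-3.7354092   0.51779954 -0.75594185]
0 [[155.7 169. ]]
0.5 [[151.3 171.5]]
0.7 [[149.7 173.7]]
0.85 [[148.5 175.7]]
1 [[147.6 178. ]]
(array([147.39726027, 178.06849315]), array([143, 174,  10,   9,  73]), array([[False, False, False, ..., False, False, False],
       [False, False, False, ..., False, False, False],
       [False, False, False, ..., False, False, False],
       ...,
       [False, False, False, ..., False, False, False],
       [False, False, False, ..., False, False, False],
       [False, False, False, ..., False, False, False]], shape=(35, 45)))
```

The ball is at (147.4,178.1), which matches the stop at 1.0 rad, and the force rise confirms it. Next I back off, rise and check.

Emit:
send_rows(
  increments=[
    [0.3, -0.12, 0, 0, 0, 0, 0],
    [0.8, -0.32, 0, 0, 0, 0, 0],
    [0.8, -0.32, 0, 0, 0, 0, 0],
    [0.5, -0.2, -0.3, 0, 0, 0, 0],
    [0, 0, -0.8, 0, 0, 0, 0],
    [0, 0, -0.9, 0, 0, 0, 0],
    [0, 0, -0.9, 0, 0, 0, 0],
    [0, 0, -0.9, 0, 0, 0, 0],
    [0, 0, -0.6, 0, 0, 0, 0],
    [0, 0, 0, 0, 0, 0, 0],
    [0, 0, 0, 0, 0, 0, 0],
  ],
)

```text
t: 21.83
tcp_pos: [0.4476, -0.3919, 0.1924]
eef_rot: [0.418, 3.111, -0.003]
wrist_force: [-0.7, 0.2, -0.9]
width: 0.0002
grasp_force: 0.0
```

Run:
```python
from h import *
s=get_image("scene");o=robot.observe();print(o["tcp_pos"],o["wrist_force"],np.abs(o["qd"]).max())
print(blob(s,(0,150,110),(6,255,255),(130,160,175,195))[0],coverangle(s,"scene",60)[:3])
for n,lo,hi,b in(("green seen through cover",(10,100,30),(60,255,255),(0,0,0,0)),):pass
c0=cv2.imread("pics/scene0.png")[:,:,::-1];d=cv2.absdiff(s[230:360,90:460],c0[230:360,90:460]).max(2)>60;print("changed px in other things' area",d.sum())
from plant import close_job
print(close_job())
```

```text
[ 0.44696124 -0.3912145   0.19107155] [0.19927892 0.20489386 0.06878994] 0.02265346531492251
[147.23943662 177.98591549] [(np.float64(0.7217847769028871), np.float64(0.82)), (np.float64(0.7205240174672489), np.float64(0.79)), (np.float64(0.7198952879581152), np.float64(0.78))]
changed px in other things' area 284
the job is handed in; nothing more can be done
None
```

The job is handed in at about 22 s, with no verdict returned: by my measurements the green dish stands in the ring, the cover is at about 0.78 rad (45°) and let go, the toggle is over at its stop, and the robot is clear.

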